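# Load a meal tray into the tray sealer

### The arm

A 6-joint arm with a two-finger parallel gripper is mounted at the origin on the work surface. World frame = base frame: x ahead of the robot, y to its left, z up, the work surface at z = 0. Lengths are in mm, angles in rad, forces in N, time in s.
With the tool pointing down it reaches from about 325 to 850 mm from the base axis. Payload 4.4 kg.
Tool frame: the origin (TCP) lies midway between the tips of the shut fingers; the grasp point (between the pads) lies 19 mm behind it; z points along the fingers, y is the line along which they close (so a half turn about z gives the same grasp; the last joint's range is limited). The gripper opens to 94 mm and grips with 3 to 60 N. Pads are 16 mm wide; open, the fingers measure 119 mm over their backs; the gripper's body (75 mm by 177 mm) begins 78 mm behind the grasp point.
Start: joints at [-1.367, 0.207, 1.542, -0, 1.393, -0.15], TCP at [199.744, -539.193, 205.447] pointing down, gripper open.
Joint ranges: [-2.73, 2.73], [-0.86, 2.22], [0.23, 2.46], [-1.11, 4.25], [0.08, 2.63], [-2.82, 2.82]. Speed limits (rad/s): [2.79, 2.79, 3.14, 3.14, 3.14, 3.14].

### API

Orientations are given as a unit quaternion [w, x, y, z].
In Python, from bench import monitor, camera, job gives the robot as it stands. The module is installed in compiled form; this text tells all that it offers.
- The arm moves only by the tool play_rows, never from a script. Its argument "rows" is a list of rows, each an object with "gripper": the opening, from 0 (shut) to 1 (fully open); "travel": the shift along the tool's x, y, z each as a share of 300 mm, from -1 to 1, a list of three; "angular": the turn, a rotation vector about the tool's x, y, z each as a share of pi/2 rad, from -1 to 1, a list of three. A call has 1 to 10 rows; each row shifts and turns the commanded pose from where the row before left it, along the tool's axes as they then stand; what a row does not reach is not made up. A row lasts 1/8 s, in which the tool goes at most 62.5 mm and 10.7 degrees, less where a joint would pass 70% of its speed; a pose out of reach is approached as far as the arm can. A call with a number of a shift or a turn outside -1 to 1 is refused whole. A call with a gripper value outside its range is refused whole. The fingers move at their own pace and stop on an object; the grip force is fixed at half the most. Time passes only in rows, so rows that do not move let the fingers close. It gives the time, the measured TCP pose, the force, the opening and the grip force at its end, in the units of the state.
- monitor.observe(): the state, without advancing time (a new reading comes with each control period).
- camera(name): name is "scene" or "top" or "wrist"; returns a dict with "frame" (480x640x3 uint8, red, green, blue), "K" (3x3 intrinsics, pixels), "eye" and "attitude" of the camera in the world. Camera axes: x right, y down, z forward; pixel columns grow to the right and rows downward; lengths in mm; the calibration is good to about 2 mm. A picture is of the moment at which its call begins. There is no depth.
- job.finish_job(): hands the job in; it is judged then, once.
The state is a dict: "clock": time; "joint_positions": joint angles; "qd": joint speeds; "joint_torque": joint torques, N m; "eef_pos": TCP position; "orientation": TCP orientation; "contact_force": force on the tool from outside, world axes, zero at the start; "moment": the same for the moment, N m; "finger_gap": opening from 0.0 (shut) to 1.0 (fully open); "gripper_force": force on a finger pad.
Only numpy, scipy, OpenCV 4.12 (cv2) and the standard library are available. Lean on these libraries where they do the work, as an engineer would, in place of code of your own. Each camera call takes 0.05 s, during which the arm holds its last target. There are 200 camera calls.

### The job

Lift the lid of the tray sealer by its handle until it rests on its stop, then load the two-compartment meal tray (the one with the divider) into the sealer's pocket, right way up, flat and square with its rim down on the frame all round. Leave the lid open and the other things where they stand.

Things in the scene. Friction and masses are not known exactly. Their poses are not given: they have to be found in the camera images.
- sealer: Tabletop tray sealer, aluminium and steel, fixed; footprint 220 (its x, -95 to +125) x 210 mm (y), frame top 60 mm high. Origin on the table under the pocket's centre; x points from the handle side to the hinge (roughly the robot's left), z up. In the frame top is a pocket 102 (x) x 132 mm (y), 40 mm deep.
- pocket (a point): Where the tray's origin lies when seated: on the pocket's centre line, 29 mm below the frame top (31 mm above the table). Axes as the sealer's.
- lid (a joint): Lid angle (rad): 0 shut, 1.08 (62 deg) open on its stop; turns about the sealer's y axis at lid_hinge; a stiff hinge holds it where left. Steel slab 190 x 190 x 18 mm, 0.6 kg; shut, it lies 5 to 195 mm in front of the hinge, underside at hinge height. Fully open it still leans over the pocket: load the tray with the tool's body leaning to the handle side, 25 to 35 deg from vertical.
- lid_hinge (a point): Middle of the lid's hinge axis: 100 mm behind the pocket's centre, 70 mm above the table. Axes as the sealer's.
- lid_handle (a point): Middle of the lid's handle, a round black bar of 12 mm diameter, 90 mm long, parallel to the hinge. It stands 45 mm out from the lid's front edge on a post at each end. 240 mm from the hinge axis, 9 mm above the lid's underside plane. Axes turn with the lid.
- tray: Tray to load: black plastic, 70 g, 32 mm high, 114 (its x) x 144 mm (y) over the rim (8 mm wide, 3 thick); below it the body is 98 x 128 mm, tapering to 91 x 121. A divider ridge 12 mm thick, 30 mm high, runs along x through the middle between two 52 mm wide compartments (floor 3 mm): pinch it to carry. Origin: centre of the underside, z up. Fits either way round (half a turn).
- plain_tray: Bystander: a black tray of the same outer size and height without divider; stands beside the tray, nearer or farther. Origin at the centre of the underside.
- shaker: Bystander: glass shaker with steel cap, 48 mm diameter, 85 mm high. Origin at the base.
- spatula: Bystander: black spatula lying flat on the table behind the sealer's hinge, about 250 mm long, under 30 mm high.
- bowl: Bystander: steel bowl, 120 mm diameter, 50 mm high. Origin at the base.
Not all that is in view belongs to the job. Leave any turquoise or yellow look-alike of the tray alone.

How it is judged (in metres and radians):
On the way:
1. the lid is lifted open onto its stop, while the tray is still out of the pocket (value of joint lid above 1.02 rad and horizontal distance between tray and pocket above 0.1 m), for 0.2 s.
At the end, for the whole second after the job is handed in: Divided tray at rest upright in the pocket: within 5 mm of its centre, within 2.5 mm above or 3 mm below seated height, level to 0.04 rad, square to 0.06 rad either way round; lid above 1.02 rad; bystanders within 40 mm of their start, the standing ones tilted under 0.3 rad (horizontal distance between tray and pocket below 0.005 m and z of tray in the frame of pocket between -0.003 and 0.0025 m and angle between tray's own z axis and vertical below 0.04 rad and angle between the x axis of tray and the x axis of pocket, either way round below 0.06 rad and value of joint lid above 1.02 rad and linear speed of tray below 0.02 m/s and angular speed of tray below 0.1 rad/s and distance of each of plain_tray, shaker, spatula, bowl from where it was at the start of the episode below 0.04 m and angle between each of plain_tray, shaker, bowl's own z axis and vertical below 0.3 rad); the robot touches nothing.
It fails at once if a bystander is pushed more than 40 mm (distance of any of plain_tray, shaker, spatula, bowl from where it was at the start of the episode above 0.04 m).
It also fails if it takes over 58 s, if anything falls off the work surface, if the arm or the gripper's body presses on something with over 40 N, if the wrist force passes 120 N, or if a joint passes its speed limit or range.

## Working session

There is one attempt and no reset: what is moved stays moved. The work goes in short steps, Python scripts to look and compute and a tool call to move; the robot and the scene stay as the last step left them, time stands still between calls to the robot, and variables do not carry over. Pictures are saved under pics/ and viewed, at most 12 in all, crops included, and the job is handed in when it is done.

Besides the shell and the picture viewer there is one more tool, called after "Request:" as name([rows], argument=value, ...), one row to a line, values as JSON. play_rows: Moves the arm, as the interface text tells. Its arguments: {"type":"object","properties":{"rows":{"type":"array","items":{"type":"object","properties":{"gripper":{"type":"number"},"travel":{"type":"array","items":{"type":"number","minimum":-1,"maximum":1}},"angular":{"type":"array","items":{"type":"number","minimum":-1,"maximum":1}}}}}},"required":["rows"]}

```bash
mkdir -p pics
cat > h.py <<'E'
import numpy as np, cv2, json
from scipy.spatial.transform import Rotation as R
from bench import monitor, camera, job
def rot(q): return R.from_quat([q[1],q[2],q[3],q[0]]).as_matrix()
def shot(n,fn):
    c=camera(n); f=np.array(c["frame"]); cv2.imwrite(fn,f[:,:,::-1])
    np.savez(fn[:-4]+'.npz',K=c["K"],eye=c["eye"],att=c["attitude"],f=f); return c
def ray(c,uv,z):
    a=np.array(c["attitude"] if "attitude" in c else c["att"],float)
    M=a if a.shape==(3,3) else rot(a)
    d=M@np.linalg.inv(np.array(c["K"]))@np.array([uv[0],uv[1],1.]); e=np.array(c["eye"],float)
    return e+d*(z-e[2])/d[2]
def load(fn): return dict(np.load(fn))
E
python3 - <<'E'
from h import *
for n in ("scene","top"):
    c=shot(n,f"pics/{n}0.png"); print(n,c["K"],c["eye"],c["attitude"])
print(monitor.observe())
E
```

```text
scene [[569.06947788   0.         322.33529628]
 [  0.         569.06947788 254.60934311]
 [  0.           0.           1.        ]] [1046.30668795 -534.96808839 1051.314241  ] [-0.30512104  0.86636034  0.37403835 -0.1281258 ]
top [[498.27721126   0.         318.96565465]
 [  0.         498.27721126 230.56542575]
 [  0.           0.           1.        ]] [ 365.85487476   -7.97449534 1219.31953872] [-0.04301584  0.71632339 -0.69546072  0.03694346]
{'clock': 0.1, 'joint_positions': array([-1.36648794e+00,  2.07332722e-01,  1.54279630e+00, -4.29909098e-06,
        1.39348848e+00, -1.50463921e-01]), 'qd': array([-0.00018789, -0.00148281, -0.00405798, -0.00029901,  0.00185352,
       -0.00158352]), 'joint_torque': array([ 1.34208335e-04, -3.71862280e+01, -2.82292467e+01,  6.99999626e-02,
        3.11222509e-02, -5.20958201e-05]), 'eef_pos': array([ 199.60116351, -538.47516843,  204.41510349]), 'orientation': array([-1.01200078e-03,  9.84307716e-01,  1.76457631e-01, -2.93681300e-05]), 'contact_force': array([-0.09146437, -0.01561083,  0.59497036]), 'moment': array([-0.00089623,  0.01091578,  0.04559725]), 'gripper_force': 0.0, 'finger_gap': 0.9993092755730437}
```

View pics/top0.png

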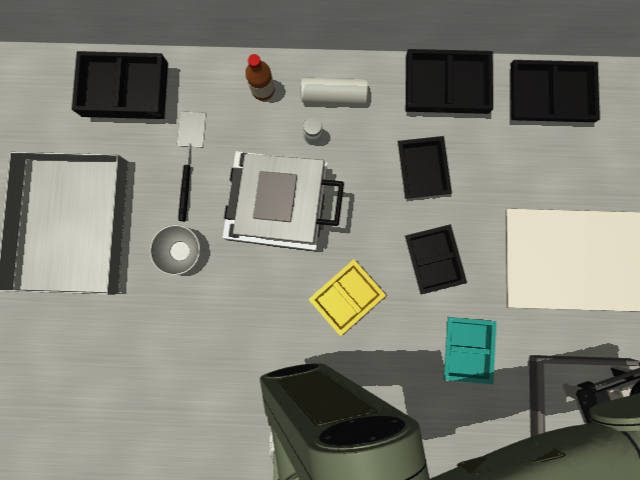

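View pics/scene0.png

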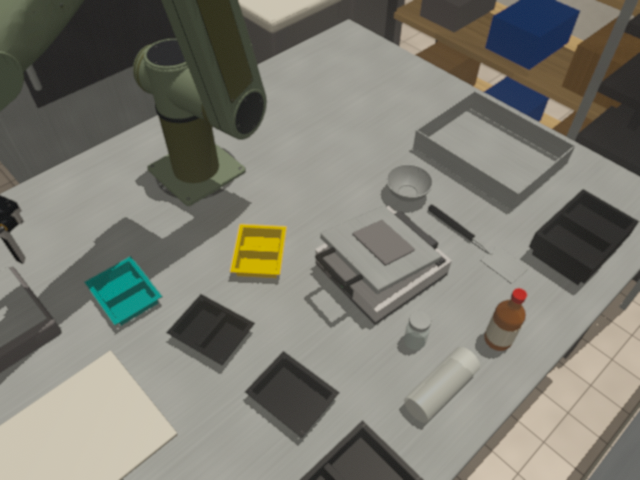

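Top view: divided black tray at about (436,259), plain tray at (425,168), sealer centred near (280,205) with its handle bar at about (341,203); bowl (176,250), shaker (313,131), spatula (187,165).

Run:
```python
from h import *
c=load("pics/top0.npz"); f=c["f"]; g=f.max(2)
def blob(x0,y0,x1,y1,th=70):
    m=np.zeros(g.shape,np.uint8); m[y0:y1,x0:x1]=(g[y0:y1,x0:x1]<th)
    cs,_=cv2.findContours(m,cv2.RETR_EXTERNAL,cv2.CHAIN_APPROX_NONE)
    return max(cs,key=cv2.contourArea)[:,0]
for n,b in (("tray",(395,215,475,300)),("plain",(390,130,460,205))):
    k=blob(*b); P=np.array([ray(c,p,32)[:2] for p in k]).astype(np.float32)
    r=cv2.minAreaRect(P); print(n,r, cv2.boundingRect(k))
k=blob(322,175,350,232); print("handle",cv2.boundingRect(k)); P=np.array([ray(c,p,79)[:2] for p in k]).astype(np.float32)
print(cv2.minAreaRect(P),cv2.boxPoints(cv2.minAreaRect(P)))
a=cv2.resize(f[140:260,215:375],None,fx=5,fy=5,interpolation=cv2.INTER_CUBIC)
cv2.imwrite("pics/crop1.png",a[:,:,::-1])
```

```text
tray ((440.7804870605469, -274.4786682128906), (143.46771240234375, 112.51578521728516), 15.59585952758789) (406, 225, 61, 69)
plain ((663.5919799804688, -246.84487915039062), (144.74346923828125, 112.90520477294922), 7.936259746551514) (398, 136, 53, 63)
handle (322, 179, 22, 51)
((558.4534912109375, -25.821630477905273), (117.32713317871094, 48.89483642578125), 1.6762508153915405) [[ 4.9909988e+02 -3.1006961e+00]
 [ 5.0053018e+02 -5.1974609e+01]
 [ 6.1780713e+02 -4.8542564e+01]
 [ 6.1637683e+02  3.3134842e-01]]
```

View pics/crop1.png

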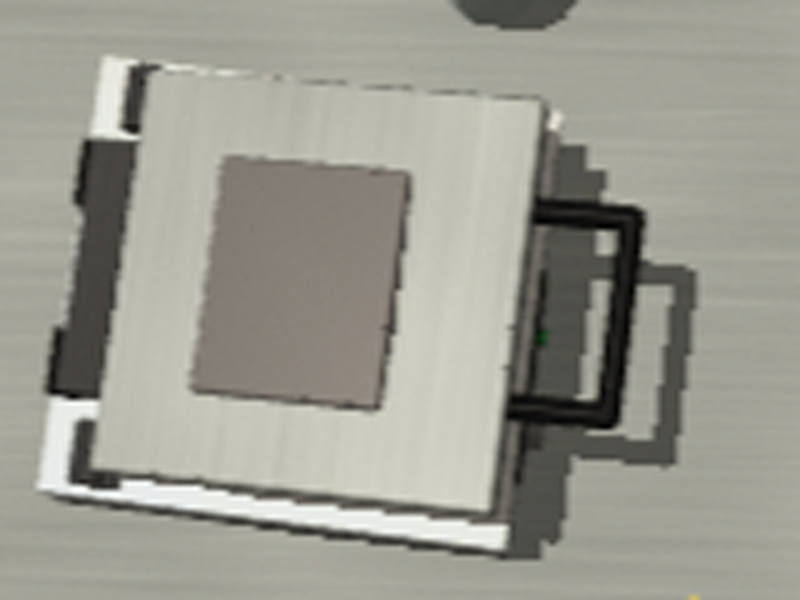

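The crop shows the sealer turned about 8° with the lid nearly shut; frame corners are at crop px (103,57), (38,490), (507,550), and the handle bar's centreline runs from (631,215) to (609,412).

Run:
```python
from h import *
c=load("pics/top0.npz")
q=lambda x,y:(215+(x+.5)/5-.5,140+(y+.5)/5-.5)
F=[ray(c,q(*p),60)[:2] for p in ((103,57),(38,490),(507,550))]
print("frame",np.round(F,1),np.linalg.norm(F[0]-F[1]),np.linalg.norm(F[1]-F[2]))
M=np.array([[125,-105],[125,105],[-95,105]],float); F=np.array(F)
mc,fc=M.mean(0),F.mean(0); H=(M-mc).T@(F-fc); a=np.arctan2(H[0,1]-H[1,0],H[0,0]+H[1,1])
Rm=np.array([[np.cos(a),-np.sin(a)],[np.sin(a),np.cos(a)]]); o=fc-Rm@mc
print("yaw deg",np.degrees(a),"origin",o,"res",F-(M@Rm.T+o))
for z in (79,100):
    print("handle",z,[np.round((np.array(ray(c,q(*p),z)[:2])-o)@Rm,1) for p in ((631,215),(609,412))])
for z in (88,):
    print("lid",z,[np.round((np.array(ray(c,q(*p),z)[:2])-o)@Rm,1) for p in ((150,68),(545,98),(495,513),(90,470))])
# predicted scene pixels of handle and frame
s=load("pics/scene0.npz"); A=rot(s["att"])
def proj(P): v=A.T@(np.array(P)-s["eye"]); v=s["K"]@v; return np.round(v[:2]/v[2],1)
W=lambda x,y,z:np.r_[Rm@[x,y]+o,z]
for P in ((125,-105,60),(125,105,60),(-95,105,60),(-95,-105,60),(-140,-45,79),(-140,45,79),(-95,-95,88),(-95,95,88),(95,95,88),(95,-95,88)): print(P,proj(W(*P)))
f=s["f"]; cv2.imwrite("pics/crop2.png",cv2.resize(f[200:335,290:470],None,fx=4.4,fy=4.4,interpolation=cv2.INTER_CUBIC)[:,:,::-1])
```

```text
frame [[682.7 209.6]
 [474.3 229.9]
 [452.6   9.5]] 209.45680631749525 221.44116410392581
yaw deg 84.54103010779245 origin [566.44258975  94.94426316] res [[-0.13404464  0.25322985]
 [ 0.44135378  0.56104852]
 [-0.30730914 -0.81427837]]
handle 79 [array([-133.9,  -55.6]), array([-135. ,   37.5])]
handle 100 [array([-133.7,  -51.1]), array([-134.7,   40.3])]
lid 88 [array([ 96.8, -95.2]), array([ -87.6, -103.7]), array([-88.9,  91.2]), array([97.4, 94.6])]
(125, -105, 60) [450.9 261.2]
(125, 105, 60) [387.2 206.5]
(-95, 105, 60) [314.3 250. ]
(-95, -105, 60) [376.2 312.5]
(-140, -45, 79) [341.2 299.3]
(-140, 45, 79) [314.6 271.7]
(-95, -95, 88) [374.  301.7]
(-95, 95, 88) [317.  244.8]
(95, 95, 88) [381.7 206.4]
(95, -95, 88) [440.2 257. ]
```

View pics/crop2.png

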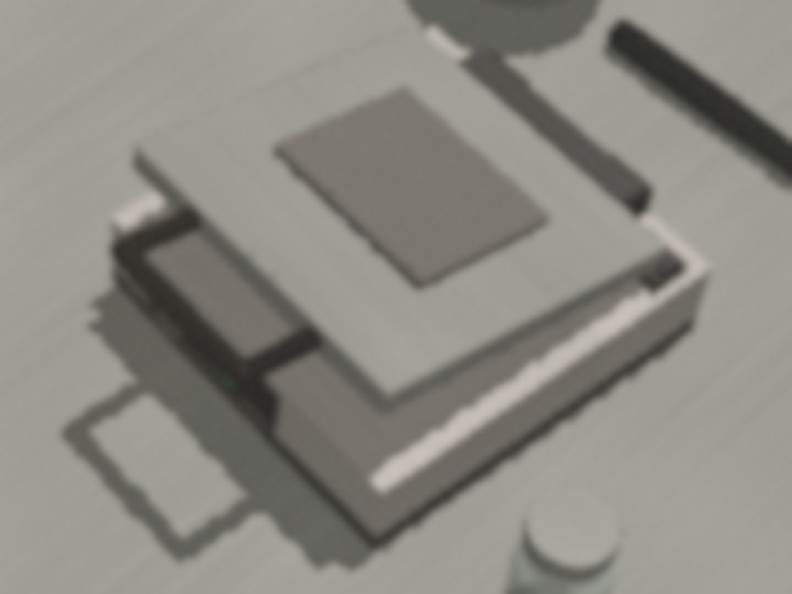

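The scene crop shows the lid slightly open (~11°); the handle bar's centreline runs from crop (130,250) to (255,368), and the frame corner at (375,485) agrees with the prediction within about 2 px. I'll triangulate the handle and plan the first move.

```bash
cat >> h.py <<'E'
YAW=np.radians(84.54); O=np.array([566.4,94.9]); SX=np.array([np.cos(YAW),np.sin(YAW),0]); SY=np.array([-np.sin(YAW),np.cos(YAW),0])
def W(x,y,z): return np.r_[O,0]+x*SX+y*SY+np.array([0,0,z])
def handle(th): return W(100-240*np.cos(th)+9*np.sin(th),0,70+240*np.sin(th)+9*np.cos(th))
def att(phi,lean=0): # deg; tool x along phi, z down, then turn about tool y
    p=np.radians(phi); x=np.array([np.cos(p),np.sin(p),0]); z=np.array([0,0,-1.]); 
    return np.c_[x,np.cross(z,x),z]@R.from_rotvec([0,np.radians(lean),0]).as_matrix()
def plan(p,A,T,B,n):
    """equal rows from pose (p,A) to (T,B): constant tool-frame turn, straight line"""
    rv=R.from_matrix(A.T@B).as_rotvec()/n; out=[]
    for i in range(n):
        C=A@R.from_rotvec(rv*i).as_matrix(); out.append((np.round(C.T@(np.array(T)-p)/n/300,4),np.round(rv/(np.pi/2),4)))
    for t,a in out: print(t.tolist(),a.tolist())
def now():
    s=monitor.observe(); return np.array(s["eef_pos"]),rot(s["orientation"]),s
E
python3 - <<'E'
from h import *
def raydir(c,uv): return rot(c["att"])@np.linalg.inv(c["K"])@np.array([*uv,1.])
t=load("pics/top0.npz"); s=load("pics/scene0.npz")
def tri(a,b):
    d=[raydir(t,a),raydir(s,b)]; e=[t["eye"],s["eye"]]
    k=np.linalg.lstsq(np.c_[d[0],-d[1]],e[1]-e[0],rcond=None)[0]; P=[e[i]+k[i]*d[i] for i in (0,1)]; return (P[0]+P[1])/2,np.linalg.norm(P[0]-P[1])
h,r=tri((215+620.5/5-.4,140+314/5-.4),(290+192/4.4-.4,200+309/4.4-.4)); print(h,r,(h[:2]-O)@SX[:2],(h[:2]-O)@SY[:2])
for th in (.15,.2,.25): print(th,handle(th))
p,A,_=now(); g=handle(.21)
plan(p,A,np.r_[g[:2],g[2]+60],att(-5.46),14)
E
```

```text
[555.8474857  -36.34249779 127.30767917] 5.902644552544031 -131.6511136481023 -1.983194016496718
0.15 [553.46328467 -40.44324662 114.7640915 ]
0.2 [553.70422182 -37.92257456 126.50123859]
0.25 [554.00067456 -34.82110136 138.09716202]
[0.1205, -0.0826, 0.0039] [-0.0001, 0.0, 0.0205]
[0.1178, -0.0864, 0.0039] [-0.0001, 0.0, 0.0205]
[0.115, -0.0902, 0.0039] [-0.0001, 0.0, 0.0205]
[0.112, -0.0938, 0.0039] [-0.0001, 0.0, 0.0205]
[0.1089, -0.0974, 0.0039] [-0.0001, 0.0, 0.0205]
[0.1057, -0.1008, 0.0039] [-0.0001, 0.0, 0.0205]
[0.1025, -0.1042, 0.0038] [-0.0001, 0.0, 0.0205]
[0.0991, -0.1074, 0.0038] [-0.0001, 0.0, 0.0205]
[0.0955, -0.1105, 0.0038] [-0.0001, 0.0, 0.0205]
[0.0919, -0.1135, 0.0038] [-0.0001, 0.0, 0.0205]
[0.0882, -0.1164, 0.0038] [-0.0001, 0.0, 0.0205]
[0.0845, -0.1192, 0.0038] [-0.0001, 0.0, 0.0205]
[0.0806, -0.1219, 0.0037] [-0.0001, 0.0, 0.0205]
[0.0766, -0.1244, 0.0037] [-0.0001, 0.0, 0.0205]
```

Request:
play_rows([
  {"gripper": 0.45,"travel": [0.1205,-0.083,0.004],"angular": [0,0,0.0205]},
  {"gripper": 0.45,"travel": [0.118,-0.086,0.004],"angular": [0,0,0.0205]},
  {"gripper": 0.45,"travel": [0.115,-0.09,0.004],"angular": [0,0,0.0205]},
  {"gripper": 0.45,"travel": [0.112,-0.094,0.004],"angular": [0,0,0.0205]},
  {"gripper": 0.45,"travel": [0.109,-0.097,0.004],"angular": [0,0,0.0205]},
  {"gripper": 0.45,"travel": [0.106,-0.101,0.004],"angular": [0,0,0.0205]},
  {"gripper": 0.45,"travel": [0.1025,-0.104,0.004],"angular": [0,0,0.0205]},
  {"gripper": 0.45,"travel": [0.099,-0.107,0.004],"angular": [0,0,0.0205]},
  {"gripper": 0.45,"travel": [0.0955,-0.1105,0.004],"angular": [0,0,0.0205]},
  {"gripper": 0.45,"travel": [0.092,-0.1135,0.004],"angular": [0,0,0.0205]},
])

```text
clock: 1.35
eef_pos: [453.3, -180.0, 193.0]
orientation: [-0.0, 1.0, 0.016, -0.0]
contact_force: [0.6, -1.1, -0.1]
finger_gap: 0.45
gripper_force: 0.0
```

Request:
play_rows([
  {"gripper": 0.45,"travel": [0.088,-0.1165,0.004],"angular": [0,0,0.0205]},
  {"gripper": 0.45,"travel": [0.0845,-0.119,0.004],"angular": [0,0,0.0205]},
  {"gripper": 0.45,"travel": [0.0805,-0.122,0.004],"angular": [0,0,0.0205]},
  {"gripper": 0.45,"travel": [0.0765,-0.1245,0.004],"angular": [0,0,0.0205]},
  {"gripper": 0.45,"travel": [0,0,0],"angular": [0,0,0]},
])

```text
clock: 1.98
eef_pos: [554.7, -36.0, 187.9]
orientation: [-0.0, 0.999, -0.046, -0.001]
contact_force: [-0.1, 0.7, 0.1]
finger_gap: 0.449
gripper_force: 0.0
```

Run:
```python
from h import *
p,A,s=now(); print(s["clock"],p,A,s["finger_gap"],s["joint_positions"])
c=shot("wrist","pics/w1.png"); print(c["K"],c["eye"],c["attitude"])
g=handle(.2); plan(p,A,g+[0,0,-19],att(-5.46),4)
```

```text
1.975 [554.6799549  -36.02612836 187.85733058] [[ 9.95783755e-01 -9.17258261e-02 -1.04179133e-03]
 [-9.17251734e-02 -9.95784143e-01  6.58020183e-04]
 [-1.09775673e-03 -5.59687318e-04 -9.99999241e-01]] 0.44885787631029206 [-2.20822526e-01  1.81926760e-01  1.60809791e+00  4.23894971e-04
  1.35272863e+00  1.44173650e+00]
[[420.44159971   0.         321.25293419]
 [  0.         420.44159971 235.28048709]
 [  0.           0.           1.        ]] [637.42759772 -43.69827981 366.02849608] [-0.0974683  -0.66673108  0.73102896  0.10754656]
[-0.0006, 0.0017, 0.067] [-0.0001, 0.0002, 0.0005]
[-0.0006, 0.0017, 0.067] [-0.0001, 0.0002, 0.0005]
[-0.0006, 0.0017, 0.067] [-0.0001, 0.0002, 0.0005]
[-0.0006, 0.0017, 0.067] [-0.0001, 0.0002, 0.0005]
```

View pics/w1.png

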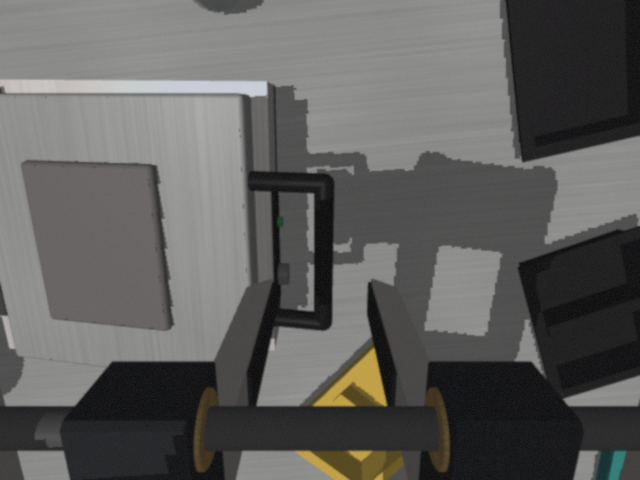

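The wrist view shows the bar (column ~324, rows 175–325) centred between the fingertips (278 and 368), square to them. Descend and grip.

Request:
play_rows([
  {"gripper": 0.45,"travel": [0,0.001,0.07],"angular": [0,0,0]},
  {"gripper": 0.45,"travel": [0,0.001,0.07],"angular": [0,0,0]},
  {"gripper": 0.45,"travel": [0,0.001,0.07],"angular": [0,0,0]},
  {"gripper": 0.45,"travel": [0,0.001,0.06],"angular": [0,0,0]},
  {"gripper": 0,"travel": [0,0,0],"angular": [0,0,0]},
  {"gripper": 0,"travel": [0,0,0],"angular": [0,0,0]},
  {"gripper": 0,"travel": [0,0,0],"angular": [0,0,0]},
  {"gripper": 0,"travel": [0,0,0],"angular": [0,0,0]},
])

```text
clock: 3.02
eef_pos: [555.2, -37.2, 108.7]
orientation: [-0.002, 0.999, -0.048, 0.001]
contact_force: [0.9, 6.5, 0.0]
finger_gap: 0.118
gripper_force: 30.0
```

Run:
```python
from h import *
p,A,s=now(); print(s["clock"],p,s["finger_gap"],s["gripper_force"],s["contact_force"])
off=p-handle(.2); print(off)
P=[A.T@(handle(t)-handle(.2)) for t in np.linspace(.2,1.09,13)]
print(np.round(np.diff(P,axis=0)/300,4))
```

```text
3.025 [555.15455044 -37.23396505 108.72296194] 0.11839457664268502 30.00201255083084 [0.92240078 6.51125721 0.02450612]
[  1.45032862   0.68860951 -17.77827665]
[[ 0.0001 -0.0164 -0.0571]
 [ 0.0001 -0.0205 -0.0557]
 [ 0.0001 -0.0246 -0.054 ]
 [ 0.0001 -0.0285 -0.052 ]
 [ 0.0001 -0.0323 -0.0498]
 [ 0.0001 -0.0359 -0.0473]
 [ 0.0001 -0.0393 -0.0445]
 [ 0.0001 -0.0425 -0.0414]
 [ 0.     -0.0455 -0.0382]
 [ 0.     -0.0482 -0.0347]
 [ 0.     -0.0506 -0.031 ]
 [ 0.     -0.0528 -0.0272]]
```

Request:
play_rows([
  {"gripper": 0,"travel": [0,-0.016,-0.057],"angular": [0,0,0]},
  {"gripper": 0,"travel": [0,-0.0205,-0.056],"angular": [0,0,0]},
  {"gripper": 0,"travel": [0,-0.0245,-0.054],"angular": [0,0,0]},
  {"gripper": 0,"travel": [0,-0.0285,-0.052],"angular": [0,0,0]},
  {"gripper": 0,"travel": [0,-0.032,-0.05],"angular": [0,0,0]},
  {"gripper": 0,"travel": [0,-0.036,-0.047],"angular": [0,0,0]},
])

```text
clock: 3.78
eef_pos: [559.2, 4.9, 203.3]
orientation: [0.003, 0.999, -0.048, 0.001]
contact_force: [4.1, -7.4, -5.0]
finger_gap: 0.115
gripper_force: 30.0
```

Request:
play_rows([
  {"gripper": 0,"travel": [0,-0.039,-0.0445],"angular": [0,0,0]},
  {"gripper": 0,"travel": [0,-0.0425,-0.0415],"angular": [0,0,0]},
  {"gripper": 0,"travel": [0,-0.0455,-0.038],"angular": [0,0,0]},
  {"gripper": 0,"travel": [0,-0.048,-0.035],"angular": [0,0,0]},
  {"gripper": 0,"travel": [0,-0.0505,-0.031],"angular": [0,0,0]},
  {"gripper": 0,"travel": [0,-0.053,-0.027],"angular": [0,0,0]},
  {"gripper": 0,"travel": [0,0,0],"angular": [0,0,0]},
])

```text
clock: 4.65
eef_pos: [568.0, 86.5, 274.5]
orientation: [0.005, 0.999, -0.049, 0.004]
contact_force: [-5.2, -9.6, 16.5]
finger_gap: 0.115
gripper_force: 30.0
```

Run:
```python
from h import *
p,A,s=now(); print(s["clock"],p,s["contact_force"],s["moment"])
g=p+19*A[:,2]; g=p-19*A[:,2]; v=g-W(100,0,70); x=-v@SX; print(x,v[2],np.hypot(x,v[2]),np.arctan2(v[2],x)-np.arctan2(9,240),"target",handle(1.08),"grasp",g)
```

```text
4.65 [568.02950724  86.46641346 274.49950442] [-5.20543769 -9.62338691 16.48915725] [-1.92142144  0.90966554  0.06246698]
108.06736788304976 223.4981323167346 248.25384418018388 1.0829313631949748 target [565.90700584  89.74232059 285.91182893] grasp [567.89749919  86.65272488 293.49813232]
```

Request:
play_rows([
  {"gripper": 0,"travel": [0,-0.015,0],"angular": [0,0,0]},
  {"gripper": 0,"travel": [0,-0.015,0],"angular": [0,0,0]},
  {"gripper": 0,"travel": [0,0,0],"angular": [0,0,0]},
])

```text
clock: 5.03
eef_pos: [568.6, 91.5, 277.0]
orientation: [0.008, 0.999, -0.05, 0.004]
contact_force: [-9.3, -18.0, 25.4]
finger_gap: 0.12
gripper_force: 30.0
```

Run:
```python
from h import *
p,A,s=now(); print(s["clock"],p,s["contact_force"],s["moment"])
c=shot("wrist","pics/w2.png"); shot("scene","pics/s2.png")
```

```text
5.025 [568.601288    91.48310976 276.95803697] [ -9.29515089 -17.96095636  25.42892649] [-3.67249501  1.82022913  0.02901441]
```

View pics/s2.png

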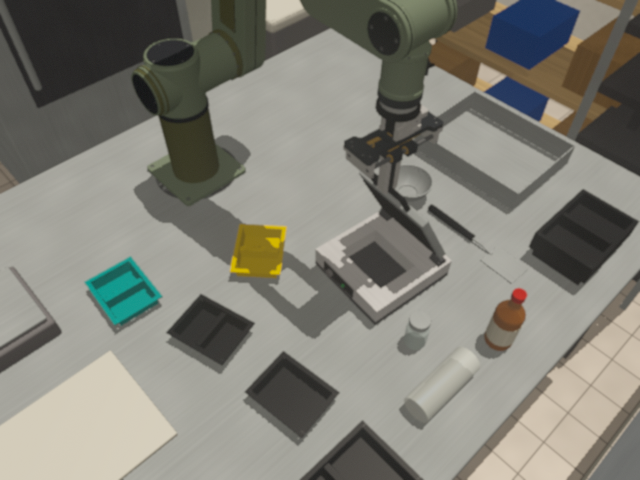

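The scene view shows the lid fully up with the pocket open (around (380,262)). Pushing further only raises the force, so the lid is on its stop. Release and go up.

Request:
play_rows([
  {"gripper": 0,"travel": [0,0.012,0],"angular": [0,0,0]},
  {"gripper": 0.4,"travel": [0,0,0],"angular": [0,0,0]},
  {"gripper": 0.4,"travel": [0,0,0],"angular": [0,0,0]},
  {"gripper": 0.4,"travel": [0,0,0],"angular": [0,0,0]},
  {"gripper": 0.4,"travel": [0,0,-0.08],"angular": [0,0,0]},
  {"gripper": 0.4,"travel": [0,0,-0.15],"angular": [0,0,0]},
])

```text
clock: 5.88
eef_pos: [565.2, 96.5, 333.7]
orientation: [0.0, 0.999, -0.048, -0.004]
contact_force: [-0.2, 0.6, 0.4]
finger_gap: 0.401
gripper_force: 0.0
```

```bash
cat >> h.py <<'E'
TC=np.array([440.8,-274.5])
def tcp(gxy,zt,B): return np.array([gxy[0]+19*B[0,2],gxy[1]+19*B[1,2],zt])
E
python3 - <<'E'
from h import *
p,A,s=now(); print(s["clock"],p,s["finger_gap"],s["contact_force"])
B=att(105.6,30); T=tcp(TC,11,B)-100*B[:,2]; print(T)
plan(p,A,T,B,15)
E
```

```text
5.875 [565.21457749  96.48917092 333.70331937] 0.4009782422803421 [-0.17710542  0.5708655   0.44780533]
[ 451.69125273 -313.50808396   97.60254038]
[-0.016, 0.0931, 0.0527] [0.0212, 0.015, -0.0802]
[-0.0289, 0.0919, 0.049] [0.0212, 0.015, -0.0802]
[-0.0414, 0.0891, 0.0452] [0.0212, 0.015, -0.0802]
[-0.0534, 0.0845, 0.0412] [0.0212, 0.015, -0.0802]
[-0.0646, 0.0784, 0.0371] [0.0212, 0.015, -0.0802]
[-0.0748, 0.0707, 0.033] [0.0212, 0.015, -0.0802]
[-0.0839, 0.0618, 0.0289] [0.0212, 0.015, -0.0802]
[-0.0917, 0.0516, 0.0249] [0.0212, 0.015, -0.0802]
[-0.098, 0.0404, 0.0212] [0.0212, 0.015, -0.0802]
[-0.1028, 0.0283, 0.0177] [0.0212, 0.015, -0.0802]
[-0.106, 0.0157, 0.0145] [0.0212, 0.015, -0.0802]
[-0.1075, 0.0027, 0.0116] [0.0212, 0.015, -0.0802]
[-0.1072, -0.0105, 0.0092] [0.0212, 0.015, -0.0802]
[-0.1052, -0.0237, 0.0073] [0.0212, 0.015, -0.0802]
[-0.1016, -0.0365, 0.0059] [0.0212, 0.015, -0.0802]
```

Request:
play_rows([
  {"gripper": 0.5,"travel": [-0.016,0.093,0.053],"angular": [0.021,0.015,-0.08]},
  {"gripper": 0.5,"travel": [-0.029,0.092,0.049],"angular": [0.021,0.015,-0.08]},
  {"gripper": 0.5,"travel": [-0.041,0.089,0.045],"angular": [0.021,0.015,-0.08]},
  {"gripper": 0.5,"travel": [-0.053,0.0845,0.041],"angular": [0.021,0.015,-0.08]},
  {"gripper": 0.5,"travel": [-0.0645,0.078,0.037],"angular": [0.021,0.015,-0.08]},
  {"gripper": 0.5,"travel": [-0.075,0.0705,0.033],"angular": [0.021,0.015,-0.08]},
  {"gripper": 0.5,"travel": [-0.084,0.062,0.029],"angular": [0.021,0.015,-0.08]},
  {"gripper": 0.5,"travel": [-0.092,0.0515,0.025],"angular": [0.021,0.015,-0.08]},
  {"gripper": 0.5,"travel": [-0.098,0.04,0.021],"angular": [0.021,0.015,-0.08]},
  {"gripper": 0.5,"travel": [-0.103,0.028,0.018],"angular": [0.021,0.015,-0.08]},
])

```text
clock: 7.12
eef_pos: [491.4, -177.4, 177.7]
orientation: [-0.149, 0.816, 0.547, 0.117]
contact_force: [0.4, -0.2, -0.5]
finger_gap: 0.499
gripper_force: 0.0
```

Request:
play_rows([
  {"gripper": 0.5,"travel": [-0.106,0.016,0.0145],"angular": [0.021,0.015,-0.08]},
  {"gripper": 0.5,"travel": [-0.1075,0.003,0.0115],"angular": [0.021,0.015,-0.08]},
  {"gripper": 0.5,"travel": [-0.107,-0.0105,0.009],"angular": [0.021,0.015,-0.08]},
  {"gripper": 0.5,"travel": [-0.105,-0.0235,0.0075],"angular": [0.021,0.015,-0.08]},
  {"gripper": 0.5,"travel": [-0.1015,-0.0365,0.006],"angular": [0.021,0.015,-0.08]},
  {"gripper": 0.5,"travel": [0,0,0],"angular": [0,0,0]},
])

```text
clock: 7.88
eef_pos: [453.4, -313.8, 97.3]
orientation: [-0.204, 0.587, 0.767, 0.16]
contact_force: [0.5, 0.0, 0.4]
finger_gap: 0.5
gripper_force: 0.0
```

Run:
```python
from h import *
p,A,s=now(); print(s["clock"],p,s["finger_gap"],s["joint_positions"])
B=att(105.6,30); print(np.degrees(R.from_matrix(A.T@B).as_rotvec()))
plan(p,A,tcp(TC,11,B),B,4)
shot("wrist","pics/w3.png"); shot("scene","pics/s3.png")
```

```text
7.875 [ 453.38549616 -313.75413767   97.32941578] 0.49978210904572135 [-0.89328882  0.58795888  1.35175653  0.20869712  1.68374596 -1.18572857]
[ 0.54742981  0.00271113 -0.27497607]
[0.0006, -0.0021, 0.0834] [0.0015, 0.0, -0.0008]
[0.0006, -0.0019, 0.0834] [0.0015, 0.0, -0.0008]
[0.0006, -0.0017, 0.0834] [0.0015, 0.0, -0.0008]
[0.0006, -0.0015, 0.0834] [0.0015, 0.0, -0.0008]
```

View pics/w3.png

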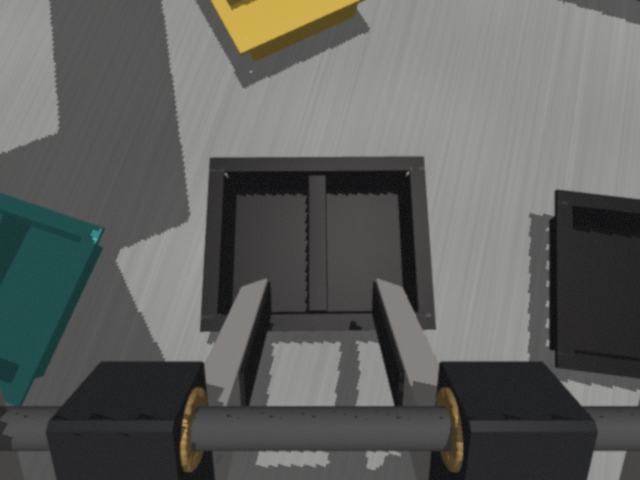

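The wrist view shows the divided tray aligned: rim corners about (211,157), (424,157), (436,329), (201,330), with the divider at column 318 between the fingers. I'll refine its centre from this view.

Run:
```python
from h import *
c=load("pics/w3.npz")
P=np.array([ray(c,q,32)[:2] for q in ((211,157),(424,157),(436,329),(201,330))]); print(P,P.mean(0))
for a,b in ((0,1),(1,2),(2,3),(3,0)): print(np.linalg.norm(P[a]-P[b]),np.degrees(np.arctan2(*(P[b]-P[a])[::-1])))
```

```text
[[ 356.17936669 -237.30957064]
 [ 493.62668748 -199.87983678]
 [ 523.7919881  -308.24556045]
 [ 386.2378583  -345.92230494]] [ 439.95897514 -272.8393182 ]
142.45262710078117 15.23342778597453
112.4858899077656 -74.44462123550507
142.62074077776387 -164.68210042940166
112.69533695751001 105.46938700387993
```

Request:
play_rows([
  {"gripper": 0.5,"travel": [0.001,-0.002,0.083],"angular": [0.0015,0,0]},
  {"gripper": 0.5,"travel": [0.001,-0.002,0.083],"angular": [0.0015,0,0]},
  {"gripper": 0.5,"travel": [0.001,-0.002,0.083],"angular": [0.0015,0,0]},
  {"gripper": 0.5,"travel": [0.001,-0.0015,0.083],"angular": [0.0015,0,0]},
  {"gripper": 0.5,"travel": [0,0,0],"angular": [0,0,0]},
])

```text
clock: 8.6
eef_pos: [438.4, -262.5, 14.0]
orientation: [-0.206, 0.584, 0.769, 0.156]
contact_force: [0.2, 1.2, -0.3]
finger_gap: 0.5
gripper_force: 0.0
```

Request:
play_rows([
  {"gripper": 0,"travel": [0,0,0],"angular": [0,0,0]},
  {"gripper": 0,"travel": [0,0,0],"angular": [0,0,0]},
  {"gripper": 0,"travel": [0,0,0],"angular": [0,0,0]},
  {"gripper": 0,"travel": [0,0,0],"angular": [0,0,0]},
  {"gripper": 0,"travel": [0,0,0],"angular": [0,0,0]},
])

```text
clock: 9.22
eef_pos: [439.4, -266.0, 14.6]
orientation: [-0.204, 0.585, 0.769, 0.155]
contact_force: [-0.1, -0.8, 2.1]
finger_gap: 0.125
gripper_force: 30.0
```

Run:
```python
from h import *
p,A,s=now(); print(s["clock"],p,s["finger_gap"],s["gripper_force"],s["contact_force"])
print(np.degrees(R.from_matrix(A.T@att(105.45,30)).as_rotvec()))
np.savez("grasp.npz",p=p,A=A)
print(A.T@np.array([0,0,120])/3/300)
t=load("pics/s2.npz"); f=t["f"]; cv2.imwrite("pics/crop3.png",cv2.resize(f[190:330,300:460],None,fx=4,fy=4,interpolation=cv2.INTER_CUBIC)[:,:,::-1])
K,Q=t["K"],rot(t["att"])
for x,y in ((-95,-105),(-95,105),(-51,-66),(-51,66),(51,-66)):
    v=K@(Q.T@(W(x,y,60)-t["eye"])); v=v[:2]/v[2]; print((x,y),np.round((v+.5-[300,190])*4-.5,1))
```

```text
9.225 [ 439.40419049 -266.00157807   14.59589944] 0.12501521509531047 30.000675916671753 [-0.10367286 -0.82273365  2.07239541]
[0.00657807 0.29503851 0.03414375]
[ 6.60711689e-02  5.28273471e-05 -1.15811811e-01]
(-95, -105) [306.1 491.5]
(-95, 105) [ 58.6 241.6]
(-51, -66) [319.8 399.8]
(-51, 66) [163.3 247.1]
(51, -66) [459.  306.7]
```

View pics/crop3.png

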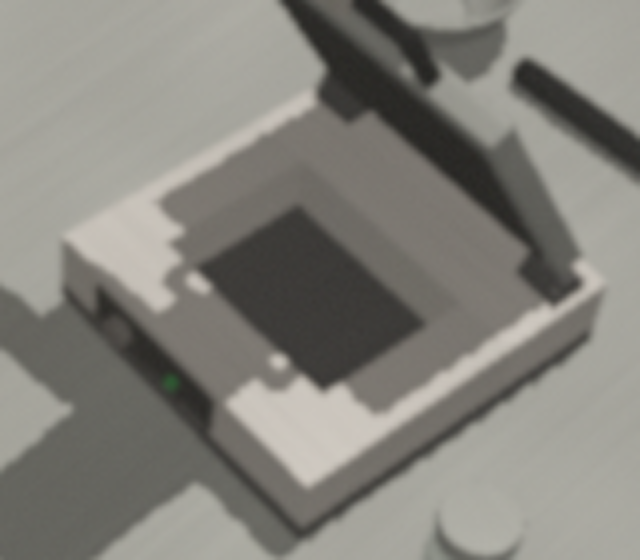

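Scene crop: pocket open, lid up; frame corners at (308,487) and (65,238), 1–1.5 px from prediction, so I'll check the pocket position again with the wrist view. The tray is gripped (gap 0.125 = 12 mm). Lift and carry to the handle side.

Request:
play_rows([
  {"gripper": 0,"travel": [0.022,0,-0.0386],"angular": [0,0,0]},
  {"gripper": 0,"travel": [0.066,0,-0.116],"angular": [0,0,0]},
  {"gripper": 0,"travel": [0.066,0,-0.116],"angular": [0,0,0]},
  {"gripper": 0,"travel": [0,0,0],"angular": [0,0,0]},
])

```text
clock: 9.72
eef_pos: [441.3, -267.7, 111.1]
orientation: [-0.2, 0.585, 0.77, 0.155]
contact_force: [0.3, -0.1, -0.3]
finger_gap: 0.124
gripper_force: 30.0
```

Run:
```python
from h import *
G=np.load("grasp.npz"); p,A,s=now(); print(s["clock"],p,s["finger_gap"],s["contact_force"])
B=R.from_euler('z',-20.9,degrees=True).as_matrix()@G["A"]; np.savez("B.npz",B=B)
T=W(-160+7.7,0,115); print(T); plan(p,A,T,B,7)
t=load("pics/s2.npz")
for q in ((308,487),(65,238)):
    w=ray(t,(300+(q[0]+.5)/4-.5,190+(q[1]+.5)/4-.5),60)[:2]-O; print("scene corner in sealer",w@SX[:2],w@SY[:2])
```

```text
9.725 [ 441.29217079 -267.73088414  111.08715048] 0.12441911630113636 [ 0.34933728 -0.13357294 -0.33547901]
[551.9085314  -56.70899491 115.        ]
[0.0729, 0.0776, 0.0392] [-0.0161, 0.0005, 0.0291]
[0.0763, 0.0732, 0.0411] [-0.0161, 0.0005, 0.0291]
[0.0795, 0.0686, 0.043] [-0.0161, 0.0005, 0.0291]
[0.0825, 0.0638, 0.0447] [-0.0161, 0.0005, 0.0291]
[0.0853, 0.0588, 0.0464] [-0.0161, 0.0005, 0.0291]
[0.0878, 0.0536, 0.0478] [-0.0161, 0.0005, 0.0291]
[0.0901, 0.0484, 0.0492] [-0.0161, 0.0005, 0.0291]
scene corner in sealer -92.39848662229323 -103.50462909133265
scene corner in sealer -90.58300993947107 104.8746355436728
```

Request:
play_rows([
  {"gripper": 0,"travel": [0.073,0.0775,0.039],"angular": [-0.016,0.0005,0.029]},
  {"gripper": 0,"travel": [0.076,0.073,0.041],"angular": [-0.016,0.0005,0.029]},
  {"gripper": 0,"travel": [0.0795,0.0685,0.043],"angular": [-0.016,0.0005,0.029]},
  {"gripper": 0,"travel": [0.0825,0.064,0.0445],"angular": [-0.016,0.0005,0.029]},
  {"gripper": 0,"travel": [0.085,0.059,0.0465],"angular": [-0.016,0.0005,0.029]},
  {"gripper": 0,"travel": [0.088,0.0535,0.048],"angular": [-0.016,0.0005,0.029]},
  {"gripper": 0,"travel": [0.09,0.0485,0.049],"angular": [-0.016,0.0005,0.029]},
  {"gripper": 0,"travel": [0,0,0],"angular": [0,0,0]},
  {"gripper": 0,"travel": [0,0,0],"angular": [0,0,0]},
])

```text
clock: 10.85
eef_pos: [549.1, -55.0, 111.2]
orientation: [-0.177, 0.715, 0.65, 0.189]
contact_force: [0.8, -0.5, -1.0]
finger_gap: 0.121
gripper_force: 30.0
```

Run:
```python
from h import *
p,A,s=now(); B=np.load("B.npz")["B"]; print(s["clock"],p,s["contact_force"],np.degrees(R.from_matrix(A.T@B).as_rotvec()))
c=shot("wrist","pics/w4.png"); Q=rot(c["attitude"])
for n,P in (("pkt -51,-66",W(-51,-66,60)),("pkt -51,66",W(-51,66,60)),("pkt 51,66",W(51,66,60)),("pkt 51,-66",W(51,-66,60)),("frame",W(-95,-105,60)),("frame",W(-95,105,60))):
    v=c["K"]@(Q.T@(P-c["eye"])); print(n,np.round(v[:2]/v[2],1))
z0=p[2]-14.6
for dx in (-57,57):
  for dy in (-72,72):
    P=p+SX*(dx-7.7)+SY*dy; P[2]=z0+32; v=c["K"]@(Q.T@(P-c["eye"])); print("tray",dx,dy,np.round(v[:2]/v[2],1))
```

```text
10.85 [549.07342405 -55.00820759 111.24618075] [ 0.82234858 -0.49486469 -1.04770797] [-0.45159982 -0.28366248 -0.1546309 ]
pkt -51,-66 [432.1 146.4]
pkt -51,66 [224.7 146.7]
pkt 51,66 [232.8  10.9]
pkt 51,-66 [423.4  10.1]
frame [500.3 213. ]
frame [157.4 213. ]
tray -57 -72 [509.3 462.7]
tray -57 72 [137.5 461.1]
tray 57 -72 [483.5 183.8]
tray 57 72 [163.5 184. ]
```

View pics/w4.png

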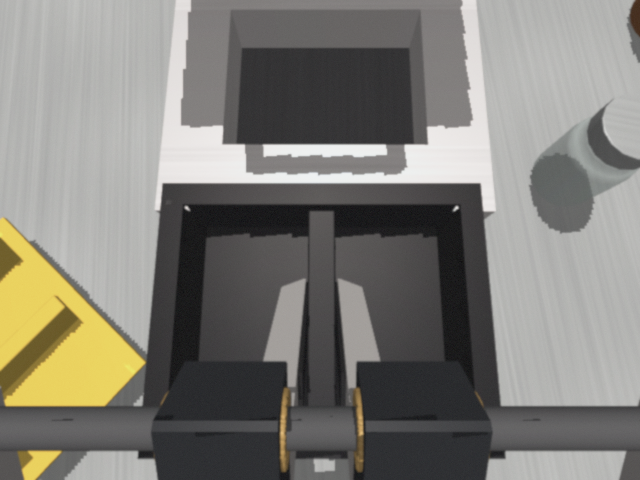

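The wrist view shows the pocket corners at (224,144), (428,145), (231,10), (420,11) and the tray's far rim corners at (164,184), (481,184). The pocket sits about 1 mm further in +x and +y than assumed. I'll move over it low and in line.

Run:
```python
from h import *
p,A,s=now(); B=np.load("B.npz")["B"]
plan(p,A,W(1.2+7.7,.8,90),B,7)
```

```text
[0.061, 0.0011, 0.047] [-0.0006, -0.0005, -0.0003]
[0.061, 0.0011, 0.0469] [-0.0006, -0.0005, -0.0003]
[0.061, 0.001, 0.0469] [-0.0006, -0.0005, -0.0003]
[0.0611, 0.001, 0.0468] [-0.0006, -0.0005, -0.0003]
[0.0611, 0.001, 0.0468] [-0.0006, -0.0005, -0.0003]
[0.0611, 0.001, 0.0468] [-0.0006, -0.0005, -0.0003]
[0.0612, 0.001, 0.0467] [-0.0006, -0.0005, -0.0003]
```

Request:
play_rows([
  {"gripper": 0,"travel": [0.061,0.001,0.047],"angular": [-0.0006,-0.0005,-0.0003]},
  {"gripper": 0,"travel": [0.061,0.001,0.047],"angular": [-0.0006,-0.0005,-0.0003]},
  {"gripper": 0,"travel": [0.061,0.001,0.047],"angular": [-0.0006,-0.0005,-0.0003]},
  {"gripper": 0,"travel": [0.061,0.001,0.047],"angular": [-0.0006,-0.0005,-0.0003]},
  {"gripper": 0,"travel": [0.061,0.001,0.047],"angular": [-0.0006,-0.0005,-0.0003]},
])

```text
clock: 11.52
eef_pos: [561.6, 60.5, 96.3]
orientation: [-0.174, 0.715, 0.65, 0.19]
contact_force: [-0.4, -0.7, -1.2]
finger_gap: 0.125
gripper_force: 30.0
```

Request:
play_rows([
  {"gripper": 0,"travel": [0.0305,0.0005,0.0235],"angular": [-0.0006,-0.0005,-0.0003]},
  {"gripper": 0,"travel": [0.0305,0.0005,0.0235],"angular": [-0.0006,-0.0005,-0.0003]},
  {"gripper": 0,"travel": [0.0305,0.0005,0.0235],"angular": [0,0,0]},
  {"gripper": 0,"travel": [0.0305,0.0005,0.0235],"angular": [0,0,0]},
  {"gripper": 0,"travel": [0,0,0],"angular": [0,0,0]},
  {"gripper": 0,"travel": [0,0,0],"angular": [0,0,0]},
])

```text
clock: 12.28
eef_pos: [567.0, 104.4, 90.3]
orientation: [-0.172, 0.715, 0.651, 0.19]
contact_force: [-0.1, 0.4, -0.6]
finger_gap: 0.124
gripper_force: 30.0
```

Run:
```python
from h import *
p,A,s=now(); B=np.load("B.npz")["B"]; print(s["clock"],p,s["contact_force"],np.degrees(R.from_matrix(A.T@B).as_rotvec()))
T=W(1.2+7.7,.8,60); print(T); plan(p,A,T,B,4); 
print(A.T@[0,0,-1])
c=shot("wrist","pics/w5.png"); shot("scene","pics/s5.png")
```

```text
12.275 [567.00596785 104.36068819  90.31926042] [-0.07372714  0.37237413 -0.57087995] [0.03272401 0.03267008 0.0472369 ]
[566.45047193 103.83574018  60.        ]
[-0.0129, -0.0005, 0.0217] [0.0001, 0.0001, 0.0001]
[-0.0129, -0.0004, 0.0217] [0.0001, 0.0001, 0.0001]
[-0.0129, -0.0004, 0.0217] [0.0001, 0.0001, 0.0001]
[-0.0129, -0.0004, 0.0217] [0.0001, 0.0001, 0.0001]
[-0.49503772 -0.00130071  0.86887051]
```

View pics/w5.png

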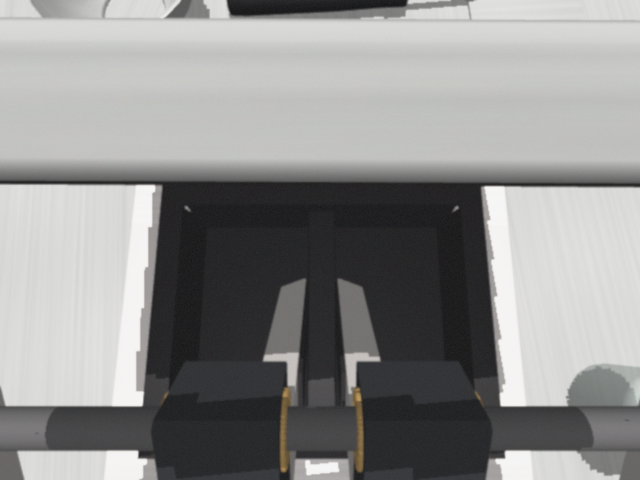

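The wrist view over the pocket shows the tray centred on column 321 under the lid's edge; strips of white frame show on both sides, about (125,300) and (511,300). I'll measure the side offset from those edges.

Run:
```python
from h import *
c=load("pics/w5.npz"); g=cv2.cvtColor(c["f"],cv2.COLOR_RGB2GRAY).astype(int)
p,A,s=now()
def col(r,y,z):  # column where line parallel to SX at sealer y, height z crosses row r
    Q=rot(c["att"]); v=[c["K"]@(Q.T@(W(x,y,z)-c["eye"])) for x in (-60,40)]; v=[a[:2]/a[2] for a in v]
    return np.interp(r,[v[1][1],v[0][1]],[v[1][0],v[0][0]])
for r in (220,250,280,310,340):
    d=np.diff(g[r]); L=[(i,d[i]) for i in range(100,180) if abs(d[i])>12]; Rr=[(i,d[i]) for i in range(465,530) if abs(d[i])>12]
    print(r,L,Rr,"pred frame",np.round([col(r,105,60),col(r,-105,60)],1),"rim",np.round([col(r,72.8,107.7),col(r,-71.2,107.7)],1))
```

```text
220 [(151, np.int64(-47)), (152, np.int64(-31)), (157, np.int64(-21)), (158, np.int64(-49)), (159, np.int64(-39))] [(482, np.int64(33)), (483, np.int64(41)), (484, np.int64(32)), (486, np.int64(20)), (487, np.int64(28)), (489, np.int64(14)), (507, np.int64(-13))] pred frame [132.2 514.1] rim [158.2 485.9]
250 [(147, np.int64(-49)), (148, np.int64(-28)), (154, np.int64(-14)), (155, np.int64(-38)), (156, np.int64(-45)), (157, np.int64(-16))] [(484, np.int64(14)), (485, np.int64(38)), (486, np.int64(43)), (487, np.int64(18)), (491, np.int64(37)), (492, np.int64(35))] pred frame [131.8 514.5] rim [155.8 488.2]
280 [(143, np.int64(-47)), (144, np.int64(-29)), (152, np.int64(-28)), (153, np.int64(-49)), (154, np.int64(-27))] [(487, np.int64(18)), (488, np.int64(47)), (489, np.int64(42)), (493, np.int64(46)), (494, np.int64(28))] pred frame [128.7 517.6] rim [153.1 491. ]
310 [(140, np.int64(-47)), (141, np.int64(-27)), (149, np.int64(-20)), (150, np.int64(-51)), (151, np.int64(-35))] [(490, np.int64(27)), (491, np.int64(42)), (492, np.int64(34)), (495, np.int64(45)), (496, np.int64(27))] pred frame [125.5 520.8] rim [150.3 493.7]
340 [(139, np.int64(-44)), (140, np.int64(-29)), (146, np.int64(-16)), (147, np.int64(-44)), (148, np.int64(-45))] [(493, np.int64(36)), (494, np.int64(40)), (495, np.int64(26)), (496, np.int64(15)), (497, np.int64(40)), (498, np.int64(29))] pred frame [122.4 523.9] rim [147.6 496.4]
```

Run:
```python
from h import *
c=load("pics/w5.npz"); g=cv2.GaussianBlur(cv2.cvtColor(c["f"],cv2.COLOR_RGB2GRAY),(3,3),0).astype(int)
for r in (200,230,260,290,320,345): print(r,g[r,112:150:2].tolist(),g[r,494:532:2].tolist())
# precise pocket from w4
c=load("pics/w4.npz"); g=cv2.cvtColor(c["f"],cv2.COLOR_RGB2GRAY).astype(int)
Q=rot(c["att"])
def col(r,y,z):
    v=[c["K"]@(Q.T@(W(x,y,z)-c["eye"])) for x in (-95,51)]; v=[a[:2]/a[2] for a in v]
    return np.interp(r,[v[1][1],v[0][1]],[v[1][0],v[0][0]])
for r in (60,100,130,160,175):
    d=np.abs(np.diff(g[r])); pk=lambda a,b:a+int(np.argmax(d[a:b]))+.5
    print(r,"pocket",pk(218,240),pk(415,440),np.round([col(r,66,60),col(r,-66,60)],1),"frame",pk(155,180),pk(470,505),np.round([col(r,105,60),col(r,-105,60)],1))
```

```text
200 [217, 217, 217, 216, 217, 213, 211, 215, 219, 219, 220, 233, 245, 245, 245, 245, 245, 245, 245] [246, 245, 245, 245, 245, 242, 221, 214, 217, 218, 218, 217, 217, 217, 217, 216, 216, 217, 218]
230 [217, 217, 216, 215, 215, 212, 212, 215, 218, 225, 240, 243, 243, 243, 243, 243, 243, 240, 188] [243, 243, 243, 243, 243, 243, 242, 231, 218, 215, 215, 219, 219, 219, 219, 218, 218, 218, 218]
260 [217, 218, 217, 216, 216, 214, 214, 221, 238, 243, 243, 243, 244, 244, 244, 244, 244, 241, 190] [239, 244, 244, 244, 244, 244, 244, 243, 240, 225, 219, 221, 218, 218, 220, 221, 222, 220, 221]
290 [219, 220, 219, 219, 219, 217, 229, 242, 244, 244, 244, 244, 244, 244, 244, 241, 190, 156, 156] [159, 208, 243, 244, 244, 244, 244, 243, 244, 243, 234, 223, 222, 221, 223, 220, 220, 222, 222]
320 [221, 222, 221, 221, 228, 241, 243, 243, 244, 244, 244, 244, 244, 241, 192, 158, 157, 157, 150] [143, 161, 211, 243, 244, 244, 244, 244, 244, 244, 243, 239, 225, 221, 222, 222, 221, 223, 220]
345 [222, 223, 222, 233, 243, 243, 244, 244, 244, 244, 244, 244, 244, 241, 193, 159, 160, 148, 79] [71, 144, 188, 238, 244, 244, 244, 244, 244, 244, 244, 243, 242, 227, 219, 219, 221, 221, 220]
60 pocket 227.5 422.5 [229.9 426.6] frame 169.5 481.5 [172.1 485. ]
100 pocket 224.5 425.5 [227.5 429.1] frame 179.5 485.5 [168.2 489. ]
130 pocket 222.5 426.5 [225.7 431. ] frame 162.5 488.5 [165.3 492. ]
160 pocket 218.5 415.5 [223.9 432.9] frame 158.5 490.5 [162.5 495. ]
175 pocket 227.5 419.5 [223.  433.9] frame 157.5 492.5 [161.  496.5]
```

Request:
play_rows([
  {"gripper": 0,"travel": [-0.013,-0.0008,0.0217],"angular": [0,0,0]},
  {"gripper": 0,"travel": [-0.013,-0.0008,0.0217],"angular": [0,0,0]},
  {"gripper": 0,"travel": [-0.013,-0.0007,0.0217],"angular": [0,0,0]},
  {"gripper": 0,"travel": [-0.013,-0.0007,0.0217],"angular": [0,0,0]},
  {"gripper": 0,"travel": [0,0,0],"angular": [0,0,0]},
  {"gripper": 0,"travel": [0,0,0],"angular": [0,0,0]},
])

```text
clock: 13.12
eef_pos: [566.1, 104.0, 60.1]
orientation: [-0.172, 0.715, 0.651, 0.19]
contact_force: [0.5, -0.0, -1.0]
finger_gap: 0.125
gripper_force: 30.0
```

Run:
```python
from h import *
p,A,s=now(); B=np.load("B.npz")["B"]; print(s["clock"],p,s["contact_force"],s["moment"],np.degrees(R.from_matrix(A.T@B).as_rotvec()))
T=W(1.2+7.7,1.1,46.5); print(T); plan(p,A,T,B,4)
```

```text
13.125 [566.14219662 104.0043229   60.05512436] [ 0.4746569  -0.02227418 -1.02123744] [-0.32872784 -0.05041845 -0.0054941 ] [0.03314336 0.01228112 0.05225591]
[566.15183307 103.86428542  46.5       ]
[-0.0057, 0.0, 0.0098] [0.0001, 0.0, 0.0001]
[-0.0057, 0.0, 0.0098] [0.0001, 0.0, 0.0001]
[-0.0057, 0.0, 0.0098] [0.0001, 0.0, 0.0001]
[-0.0057, 0.0, 0.0098] [0.0001, 0.0, 0.0001]
```

No contact so far (bottom at ~45 mm, inside the pocket). Continue down.

Request:
play_rows([
  {"gripper": 0,"travel": [-0.0057,0,0.0098],"angular": [0,0,0]},
  {"gripper": 0,"travel": [-0.0057,0,0.0098],"angular": [0,0,0]},
  {"gripper": 0,"travel": [-0.0057,0,0.0098],"angular": [0,0,0]},
  {"gripper": 0,"travel": [-0.0043,0,0.0074],"angular": [0,0,0]},
  {"gripper": 0,"travel": [0,0,0],"angular": [0,0,0]},
  {"gripper": 0,"travel": [0,0,0],"angular": [0,0,0]},
])

```text
clock: 13.88
eef_pos: [566.1, 103.9, 47.3]
orientation: [-0.172, 0.715, 0.651, 0.19]
contact_force: [0.0, 0.1, -0.6]
finger_gap: 0.118
gripper_force: 30.0
```

Request:
play_rows([
  {"gripper": 0,"travel": [-0.00165,0,0.0029],"angular": [0,0,0]},
  {"gripper": 0,"travel": [-0.00165,0,0.0029],"angular": [0,0,0]},
  {"gripper": 0,"travel": [0,0,0],"angular": [0,0,0]},
])

```text
clock: 14.25
eef_pos: [566.1, 103.8, 45.6]
orientation: [-0.172, 0.715, 0.651, 0.19]
contact_force: [-1.2, -1.7, 2.8]
finger_gap: 0.126
gripper_force: 30.0
```

Request:
play_rows([
  {"gripper": 0,"travel": [-0.00165,0,0.0029],"angular": [0,0,0]},
  {"gripper": 0,"travel": [0,0,0],"angular": [0,0,0]},
])

```text
clock: 14.5
eef_pos: [566.1, 103.9, 45.6]
orientation: [-0.172, 0.714, 0.651, 0.19]
contact_force: [-3.4, -3.3, 6.8]
finger_gap: 0.124
gripper_force: 30.0
```

Seated: TCP at 45.6 mm as predicted, with contact force rising. Release and retract along the tool axis.

Request:
play_rows([
  {"gripper": 0.35,"travel": [0.001,0,-0.002],"angular": [0,0,0]},
  {"gripper": 0.35,"travel": [0,0,0],"angular": [0,0,0]},
  {"gripper": 0.35,"travel": [0,0,0],"angular": [0,0,0]},
  {"gripper": 0.35,"travel": [0,0,-0.05],"angular": [0,0,0]},
  {"gripper": 0.35,"travel": [0,0,-0.1],"angular": [0,0,0]},
  {"gripper": 0.35,"travel": [-0.05,0,-0.12],"angular": [0,0,0]},
  {"gripper": 0.35,"travel": [-0.1,0,-0.1],"angular": [0,0,0]},
  {"gripper": 0.35,"travel": [-0.1,0,-0.1],"angular": [0,0,0]},
  {"gripper": 0.35,"travel": [0,0,0],"angular": [0,0,0]},
])

```text
clock: 15.62
eef_pos: [554.8, -34.2, 132.2]
orientation: [-0.169, 0.716, 0.65, 0.191]
contact_force: [-0.1, -0.2, -0.4]
finger_gap: 0.353
gripper_force: 0.0
```

Run:
```python
from h import *
p,A,s=now(); print(s["clock"],p,s["contact_force"])
c=shot("wrist","pics/w6.png"); shot("scene","pics/s6.png")
a=load("pics/w6.npz")["f"]; b=load("pics/s6.npz")["f"][170:330,290:470]
m=np.hstack([cv2.resize(a,(400,300)),cv2.resize(b,(400,300),interpolation=cv2.INTER_CUBIC)]); cv2.imwrite("pics/m6.png",m[:,:,::-1])
```

```text
15.625 [554.76597432 -34.18785161 132.19830351] [-0.1240299  -0.21583521 -0.38835568]
```

View pics/m6.png

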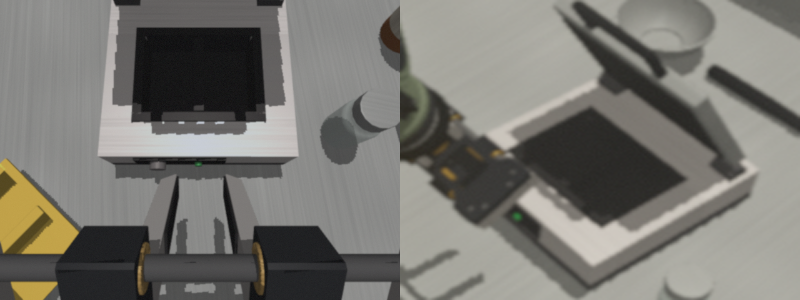

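The montage shows the tray down and square in the pocket (left panel, rim corners about (137,28), (261,28), (267,121), (131,122)), with the lid up and the gripper clear.

```bash
python3 -c "
from bench import job; print(job.finish_job())"
```

```text
the job is handed in; nothing more can be done
None
```

The lid is open on its stop and the divided tray is seated in the pocket; I handed the job in at about 15.6 s and got no verdict back.

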